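# Draw the knife steel out of the covered tool well

## Task

The knife steel lies in the tool well, half under the covers, and the loose white cover plate has crept over the opening. Slide the plate along its ledges (do not lift it off) until it butts flush against the grey fixed cover, then take the steel by its black handle, tilt it handle end up and draw it out diagonally through the opening that is left, and finish while still holding it in the gripper, still, its whole length at least 3 cm higher than the covers and clear of everything around it. Leave the plate flush and do not disturb the jar and the tub nearby.

Things in the scene. Friction and masses are not known exactly. Their poses are not given: they have to be found in the camera images.
- tool_well: fixed steel trough, 298 x 124 mm. Origin: centre of underside; x along it toward its open end, y across, z up. Inside x -145 to 145, y -50 to 50 mm, floor top z 4. Side walls 12 thick end in flat ledges at z 76, with 5 mm guide lips at the outer edges (beyond y +-57) up to z 82. Wall at the open end (x 145 to 149) is 82 high
- cover_edge (a point): on the well: middle of the top edge of the grey fixed cover that the plate must meet, well x -70, z 82 mm. That cover is 6 mm thick and fixed over well x -149 to -70
- opening (a point): on the well: middle of the opening left once the plate is flush (well x 5 to 145 mm, 100 mm wide), at z 82. Below it a white saddle at well x 109 to 121, top z 43, with 14 mm high cheeks and a 36 mm notch between them, carries the steel's handle
- cover_plate: loose white plate, 75 (x) x 110 (y) x 6 mm, 0.2 kg, on the well's ledges between the guide lips (2 mm play each side), 45 to 70 mm off the grey cover at the start. Origin: centre of its underside; x as the well's x. On top in the middle a blue ridge handle, 12 (x) x 56 (y) mm, its top 26 mm above the plate's underside; grip it across x. Flush, its origin is at well x -32.5 mm
- plate_edge (a point): on the loose plate: middle of the top edge that faces the grey fixed cover
- knife_steel: knife steel, 255 mm long, 0.18 kg, loose: black handle 115 long, 22 wide, 20 high; round rod, 10 diameter, 140 long. Origin: on its axis where handle and rod meet; x toward the handle end, z up. Lies along the well's x, rod tip on the floor under the covers, handle on the saddle, so it rises 10.5 degrees to the handle end. Balances about 35 mm from the origin, in the handle
- steel_grip (a point): point on the axis of the knife steel's handle, 55 mm from the origin: a good place to grip, across the 22 mm width
- steel_tip (a point): free end of the rod, on the axis
- steel_butt (a point): free end of the handle, on the axis
- maroon_jar: bystander: jar with maroon lid, 75 mm wide, 62 high; origin at the centre of its underside
- spread_tub: bystander: pale tub with a red-ringed white lid, 117 mm wide, 51 high; origin at the centre of its underside

How it is judged (in metres and radians):
On the way, in this order (a step that is already met when the one before it is completed fails the run):
1. the loose plate lies flush against the fixed cover (gap under 3.5 mm), seated on its ledges (x of plate_edge in the frame of tool_well below -0.0665 m and angle between the x axis of cover_plate and the x axis of tool_well, either way round below 0.04 rad and z of cover_plate in the frame of tool_well below 0.08 m), for 0.2 s.
2. the steel is tilted up through the opening: its handle end above the rim while the rod tip is still below the covers (z of steel_butt in the frame of tool_well above 0.095 m and z of steel_tip in the frame of tool_well below 0.07 m and angle between knife_steel's own x axis and vertical below 1.42 rad), for 0.1 s.
At the end, for the whole second after the job is handed in: The gripper holds the knife steel at rest, both its ends more than 108 mm above the worktop (26 mm above the covers), touching neither well, plate, jar nor tub; the plate is still seated and flush with the fixed cover (gap under 3.5 mm, under 0.04 rad askew) (all of step 1 and height (world z) of each of steel_tip, steel_butt above 0.108 m and contact force between the fingers and knife_steel above 1 N and contact force between knife_steel and tool_well below 0.2 N and contact force between knife_steel and cover_plate below 0.2 N and contact force between knife_steel and maroon_jar below 0.2 N and contact force between knife_steel and spread_tub below 0.2 N and linear speed of knife_steel below 0.03 m/s); the arm keeps its last pose, push and grip.
It fails at once if the loose plate is lifted off its ledges (more than 15 mm) (z of cover_plate in the frame of tool_well above 0.091 m).
It fails at once if the jar or the tub is pushed more than 30 mm (distance of any of maroon_jar, spread_tub from where it was at the start of the episode above 0.03 m).
It also fails if it takes over 45 s, if anything falls off the work surface, if the arm or the gripper's body presses on something with over 40 N, if the wrist force passes 120 N, or if a joint passes its speed limit or range.

## Robot

A 6-joint arm with a two-finger parallel gripper is mounted at the origin on a cart in front of the work surface, level with it; the furniture and walls round the work are solid. World frame = base frame: x ahead of the robot, y to its left, z up, the work surface at z = 0. Lengths are in mm, angles in rad, forces in N, time in s.
With the tool pointing down it reaches from about 250 to 800 mm from the base axis. Payload 3.9 kg.
Tool frame: the origin (TCP) lies at the very end of the fingers, on their centre line; the grasp point (between the pads) lies 19 mm behind it; z points along the fingers, y is the line along which they close (so a half turn about z gives the same grasp; the last joint's range is limited). The gripper opens to 85 mm and grips with 20 to 120 N. Pads are 22 mm wide; open, the fingers measure 114 mm over their backs; the gripper's body (76 mm by 85 mm) begins 54 mm behind the grasp point. The pads swing forward as they close: fully open they stand 13 mm farther back than shut.
Start: joints at [1.197, 0.26, -0.138, 1.173, 0, 1.571], TCP at [191.701, 488.739, 195.304] pointing down, gripper open.
Joint ranges: [-2.78, 2.78], [-0.83, 1.72], [-1.28, 1.37], [-1.9, 2.12], [-1.57, 1.48], [-3.14, 3.14]. Speed limits (rad/s): [2.57, 2.57, 3.14, 3.14, 3.14, 3.14].

## Interface

Orientations are given as a rotation vector (axis times angle).
In Python, from rig import bot gives the robot as it stands.
- The arm moves only by the tool servo_tool, never from a script. Its arguments are lists of equal length, an entry for each row: "delta_pos": the shift along the tool's x, y, z in m, a list of three; "roll": the turn about the tool's z in units of 5 degrees (1.0 is 5 degrees); "hand": the opening, from 0 (shut) to 1 (fully open). In form: {"delta_pos": [[tx, ty, tz], ...], "roll": [roll, ...], "hand": [hand, ...]}. A call has 1 to 10 rows; each row shifts and turns the commanded pose from where the row before left it, along the tool's axes as they then stand; what a row does not reach is not made up. A row lasts 1/10 s, in which the tool goes at most 50 mm and 8.59 degrees, less where a joint would pass 70% of its speed; a pose out of reach is approached as far as the arm can. A call with a gripper value outside its range is refused whole. The fingers move at their own pace and stop on an object; "squeeze" is the grip in N (left out, the last holds). Time passes only in rows, so rows that do not move let the fingers close. It gives the time, the measured TCP pose, the force, the opening and the grip force at its end, in the units of the state.
- bot.read_state(): the state, without advancing time (a new reading comes with each control period).
- bot.read_camera(name): name is "scene" or "side" or "wrist"; returns a dict with "frame" (480x640x3 uint8, red, green, blue), "fovy" (degrees; the focal length in pixels is half the picture's height over the tangent of half this angle, whatever the lens; pixels are square), "cx", "cy" (the principal point, pixels), "R" (3x3) and "t" (3): a world point X has camera coordinates R X + t; the wrist camera has in their place "mount" (4x4, takes a point from camera to tool coordinates, whose origin is the TCP and whose axes are the flange's). Camera axes: x right, y down, z forward; pixel columns grow to the right and rows downward; lengths in mm; the calibration is good to about 2 mm. A picture is of the moment at which its call begins: read the wrist's pose just before it. There is no depth.
- bot.hand_in(): hands the job in; it is judged then, once.
Trained networks look in the newest picture that a camera, given by its name, has taken for a name from the list of things; names that differ only in an ending like _2 or _b are one class to them, and where a whole thing is asked for, a point or a joint stands for the part that bears it (a point fixed in the world has none). Each returns a list of dicts, best first, with "p" (0 to 1); they miss things now and then, are a little off and sometimes report something else, mostly with a low value. They report only what shows in the picture. A call takes as long as a camera call.
- bot.find_in(thing, camera): "at" ([x, y, z] in mm, in world coordinates, good to about 4 mm: the middle of the surface that is visible of it).
- bot.trace(thing, camera): "pixels" (480x640 bool, what is visible of it).
The state is a dict: "time_s": time; "q": joint angles; "qd": joint speeds; "joint_torque": joint torques, N m; "tool_pos": TCP position; "tcp_rot": TCP orientation; "ft_force": force on the tool from outside, world axes, zero at the start; "wrist_torque": the same for the moment, N m; "gripper_width": opening from 0.0 (shut) to 1.0 (fully open); "grip_force": force on a finger pad.
Only numpy, scipy, OpenCV 4.12 (cv2) and the standard library are available. Lean on these libraries where they do the work, as an engineer would, in place of code of your own. Each camera call takes 0.05 s, during which the arm holds its last target. There are 200 camera calls.

## Working session

There is one attempt and no reset: what is moved stays moved. The work goes in short steps, Python scripts to look and compute and a tool call to move; the robot and the scene stay as the last step left them, time stands still between calls to the robot, and variables do not carry over. Pictures are saved under pics/ and viewed, at most 10 in all, crops included, and the job is handed in when it is done.

Besides the shell and the picture viewer there is one more tool, called after "Request:" in YAML: its name, and indented under it one key for each argument. servo_tool: Moves the arm, as the interface text tells. Its arguments: {"type":"object","properties":{"delta_pos":{"type":"array","items":{"type":"array","items":{"type":"number"}}},"roll":{"type":"array","items":{"type":"number"}},"hand":{"type":"array","items":{"type":"number"}},"squeeze":{"type":"number"}},"required":["delta_pos","roll","hand"]}

```bash
mkdir -p pics
cat > h.py <<'E'
import numpy as np, cv2
from rig import bot
from scipy.spatial.transform import Rotation as Ro
def cam(n):
    c=bot.read_camera(n); c['f']=240/np.tan(np.radians(c['fovy']/2)); 
    return c
def proj(c,X):
    X=np.atleast_2d(X)@np.array(c['R']).T+np.array(c['t'])
    return np.c_[c['cx']+c['f']*X[:,0]/X[:,2], c['cy']+c['f']*X[:,1]/X[:,2]]
def unproj(c,uv,z):
    uv=np.atleast_2d(uv); R=np.array(c['R']);o=-R.T@np.array(c['t'])
    d=np.c_[(uv[:,0]-c['cx'])/c['f'],(uv[:,1]-c['cy'])/c['f'],np.ones(len(uv))]@R
    return o+d*((z-o[2])/d[:,2])[:,None]
def save(c,name): cv2.imwrite('pics/'+name,cv2.cvtColor(c['frame'],cv2.COLOR_RGB2BGR))
E
python3 - <<'E'
from h import *
np.set_printoptions(precision=3,suppress=True)
s=bot.read_state(); print({k:np.round(v,3) for k,v in s.items()})
for n in ('scene','side'):
    c=cam(n); save(c,n+'0.png')
    print(n,c['f'],c['cx'],c['cy'],-np.array(c['R']).T@np.array(c['t']))
    for t in ('tool_well','cover_edge','opening','cover_plate','plate_edge','knife_steel','steel_grip','steel_butt','maroon_jar','spread_tub'):
        r=bot.find_in(t,n)
        print(t,[(np.round(a['at'],1),round(a['p'],2)) for a in r[:2]])
E
```

```text
{'time_s': np.float64(0.0), 'q': array([ 1.197,  0.261, -0.139,  1.173, -0.   ,  1.571]), 'qd': array([-0.   , -0.001,  0.001, -0.001, -0.   ,  0.   ]), 'joint_torque': array([ -0.002, -40.567,  25.393,   0.019,  -0.   ,   0.   ]), 'tool_pos': array([191.443, 488.034, 194.483]), 'tcp_rot': array([-0.584, -3.087,  0.003]), 'ft_force': array([-0.047, -0.362,  0.508]), 'wrist_torque': array([-0.004, -0.03 ,  0.012]), 'grip_force': np.float64(0.0), 'gripper_width': np.float64(1.001)}
scene 599.3699291872354 322.9524933731381 236.84981597643778 [-190.942 -843.974  890.413]
tool_well [(array([437.5,   7.5,  57.2]), 0.82), (array([454.3,  93.2,  44.3]), 0.73)]
cover_edge [(array([435.4,   3.8,  63.5]), 0.57)]
opening [(array([435.9,   2.9,  60.5]), 0.73)]
cover_plate [(array([448.9,  96.4,  82.1]), 0.61)]
plate_edge [(array([450.1,  98.9,  82. ]), 0.82)]
knife_steel [(array([452.7,  91.7,  45.4]), 0.76)]
steel_grip [(array([435.6,   6.3,  52.2]), 0.75), (array([449. ,  88.7,  40.4]), 0.62)]
steel_butt [(array([453.7,  92.2,  46. ]), 0.54)]
maroon_jar []
spread_tub [(array([586.2, 374.5,  41.9]), 0.83)]
side 492.9576820981115 310.35746744180966 244.70693344468796 [ 169.778 -272.985  961.6  ]
tool_well [(array([450.5,  39.2,  70.6]), 0.95), (array([456.4, 162.3,  55.9]), 0.27)]
cover_edge [(array([453.7,  39.4,  64.8]), 0.79)]
opening [(array([450. ,  38.7,  64.7]), 0.61)]
cover_plate [(array([452.7,  92.7,  83. ]), 0.86)]
plate_edge [(array([452.9,  91.2,  79.7]), 0.89), (array([452.7,  39.8,  67.8]), 0.75)]
knife_steel [(array([456.9, 162.1,  55.1]), 0.75)]
steel_grip [(array([457.7, 159.5,  57.5]), 0.68)]
steel_butt [(array([453.5, 155.9,  58.8]), 0.64), (array([448. ,  38.1,  64.4]), 0.53)]
maroon_jar [(array([701.9, 258.9,  61.7]), 0.55)]
spread_tub [(array([588.8, 379.7,  40.4]), 0.88)]
```

View pics/scene0.png

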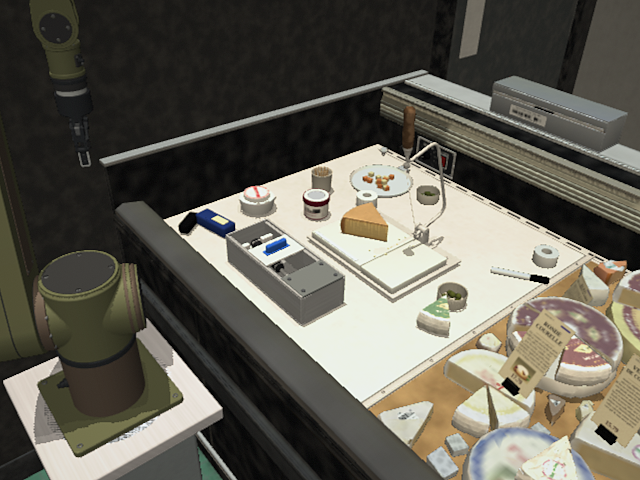

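View pics/side0.png

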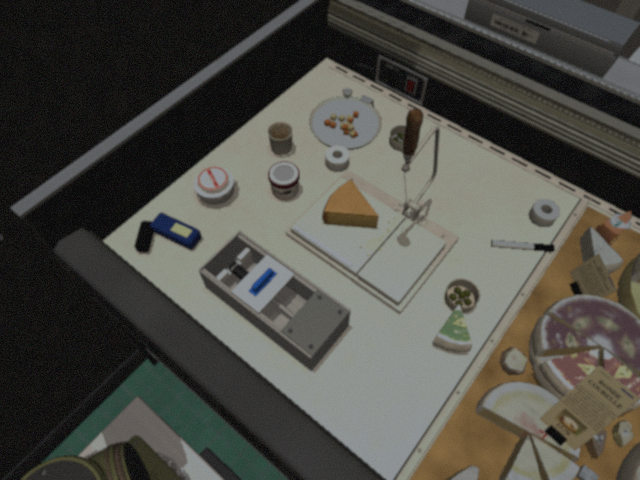

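The scene view shows the trough at about (285,270). The grey cover is at its lower right, the white plate with the blue ridge at (275,246), and the open end at the upper left. In the side view the trough's corners are at roughly (240,235), (203,270), (311,362) and (350,318), and the ridge is at (263,281). I'll fit the poses next.

```bash
cat > fit.py <<'E'
from h import *
from scipy.optimize import minimize
C={}
for n in ('scene','side'):
    c=cam(n); m=np.zeros((480,640),bool)
    for t in ('tool_well','cover_plate'):
        for r in bot.trace(t,n)[:1]: m|=r['pixels']
    k=cv2.findContours(m.astype(np.uint8),cv2.RETR_EXTERNAL,cv2.CHAIN_APPROX_NONE)[0]
    k=max(k,key=cv2.contourArea); h=np.zeros((480,640),np.uint8); cv2.fillConvexPoly(h,cv2.convexHull(k),1)
    C[n]=(c,h)
box=np.array([[x,y,z] for x in(-149,149) for y in(-62,62) for z in(0,82)],float)
def W(p,X):
    a=p[2]; R=np.array([[np.cos(a),-np.sin(a),0],[np.sin(a),np.cos(a),0],[0,0,1]]); return X@R.T+[p[0],p[1],0]
def cost(p,ns=('scene','side')):
    e=0
    for n in ns:
        c,h=C[n]; q=cv2.convexHull(np.round(proj(c,W(p,box))*16).astype(np.int32)); g=np.zeros((480*4,640*4),np.uint8)
        cv2.fillConvexPoly(g,q*1,1,shift=2) if 0 else cv2.fillConvexPoly(g,(q//4).astype(np.int32),1)
        H=cv2.resize(h,None,fx=4,fy=4,interpolation=cv2.INTER_NEAREST)
        e+=(g!=H).sum()/H.sum()
    return e
for ns in (('scene',),('side',),('scene','side')):
    r=minimize(cost,[450,65,1.55],args=(ns,),method='Nelder-Mead',options=dict(initial_simplex=[[450,65,1.5],[465,65,1.55],[450,85,1.6],[440,50,1.65]],xatol=.01,fatol=1e-5))
    print(ns,np.round(r.x,3),r.fun)
p=r.x
for n in C:
    c=C[n][0]; f=cv2.cvtColor(c['frame'],cv2.COLOR_RGB2HSV)
    b=((f[...,0]>100)&(f[...,0]<130)&(f[...,1]>150)&(f[...,2]>90)); u=proj(c,W(p,np.array([[0.,0,90]])))[0]
    yy,xx=np.nonzero(b); k=np.hypot(xx-u[0],yy-u[1])<45; w=unproj(c,[xx[k].mean(),yy[k].mean()],97)[0]
    a=p[2]; print(n,'ridge',k.sum(),w, 'well x,y',(w[:2]-p[:2])@[[np.cos(a),-np.sin(a)],[np.sin(a),np.cos(a)]])
    im=cv2.cvtColor(c['frame'],cv2.COLOR_RGB2BGR)
    for L in ([[-149,-62,82],[149,-62,82],[149,62,82],[-149,62,82],[-149,-62,82]],[[5,-50,82],[145,-50,82],[145,50,82],[5,50,82],[5,-50,82]],[[-70,-60,82],[-70,60,82]]):
        pass
    x0,y0=int(u[0])-100,int(u[1])-75; im=cv2.resize(im[y0:y0+150,x0:x0+200],None,fx=4,fy=4,interpolation=cv2.INTER_CUBIC)
    for L in ([[-149,-62,82],[149,-62,82],[149,62,82],[-149,62,82],[-149,-62,82]],[[-70,-60,82],[-70,60,82]],[[109,-50,43],[109,50,43]]):
        q=(proj(c,W(p,np.array(L,float)))-[x0,y0])*4+2; cv2.polylines(im,[q.astype(np.int32)],False,(0,0,255),1)
    cv2.imwrite(f'pics/fit_{n}.png',im)
E
python3 fit.py
```

```text
('scene',) [461.246  74.508   1.577] 0.020047327023063593
('side',) [459.52   74.216   1.573] 0.012279883242415543
('scene', 'side') [460.04   73.88    1.576] 0.03676836213843769
scene ridge 202 [452.86528537  89.90068492  97.        ] well x,y [16.05774817  7.09182895]
side ridge 147 [455.30041078  97.55691179  97.        ] well x,y [23.70121715  4.61694963]
```

View pics/fit_side.png

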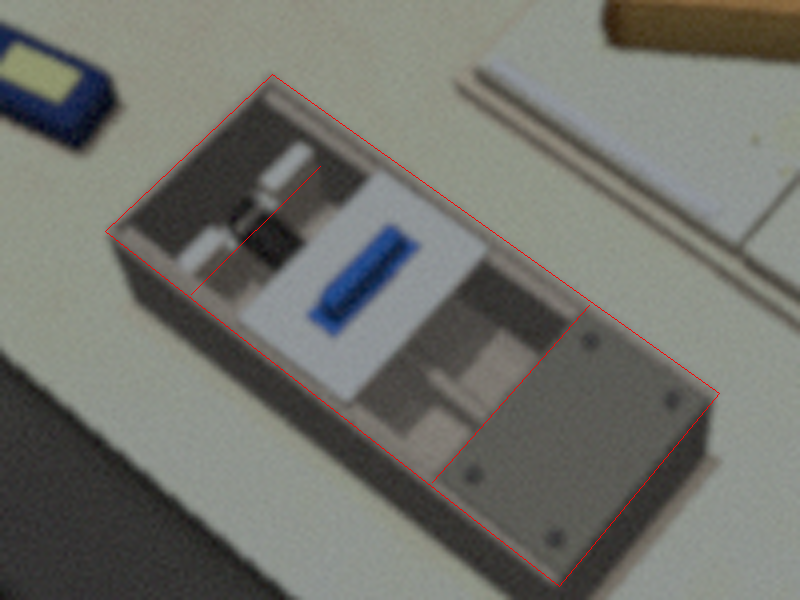

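View pics/fit_scene.png

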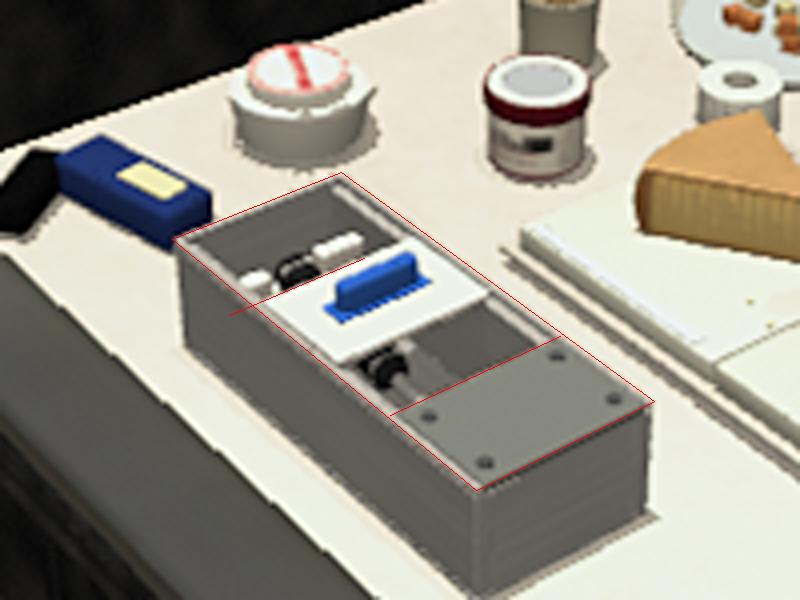

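```bash
cat > plan.py <<'E'
from h import *
import sys
# usage: plan.py x y z ydir_deg  -> delta in tool frame (current), roll units
x,y,z,yd=map(float,sys.argv[1:5])
s=bot.read_state(); R=Ro.from_rotvec(s['tcp_rot']).as_matrix()
d=np.array([x,y,z])-s['tool_pos']
t=R.T@[np.cos(np.radians(yd)),np.sin(np.radians(yd)),0]; a=np.degrees(np.arctan2(-t[0],t[1])); a=(a+90)%180-90
print('t',s['time_s'],'pos',np.round(s['tool_pos'],1),'tooly',np.round(R[:,1],3),'toolz',np.round(R[:,2],3),'F',np.round(s['ft_force'],1),'grip',s['grip_force'],s['gripper_width'])
R2=R@Ro.from_rotvec([0,0,np.radians(a)]).as_matrix()
print('delta before roll m',np.round(R.T@d/1000,4),'after roll',np.round(R2.T@d/1000,4),'roll',round(a/5,3),'q',np.round(s['q'],2))
E
python3 plan.py 456 80 270 90.3
```

```text
t 1.4 pos [191.7 488.7 195.3] tooly [ 0.365  0.931 -0.   ] toolz [-0. -0. -1.] F [ 1.3 -0.3 -0.1] grip 0.0 0.9984313292787509
delta before roll m [-0.3953 -0.284  -0.0747] after roll [-0.2622 -0.4101 -0.0747] roll -4.344 q [ 1.2   0.26 -0.14  1.17  0.    1.57]
```

Request:
servo_tool:
  delta_pos:
    - [0,0,-0.02]
    - [0,0,-0.02]
    - [0,0,-0.02]
    - [0,0,-0.015]
    - [-0.02,-0.032,0]
    - [-0.022,-0.034,0]
    - [-0.022,-0.034,0]
    - [-0.022,-0.034,0]
    - [-0.022,-0.034,0]
    - [-0.022,-0.034,0]
  roll: [-1.1,-1.1,-1.1,-1.05,0,0,0,0,0,0]
  hand: [0.6,0.6,0.6,0.6,0.6,0.6,0.6,0.6,0.6,0.6]

```text
time_s: 2.4
tool_pos: [323.5, 286.1, 270.5]
tcp_rot: [-0.01, 3.141, 0.001]
ft_force: [0.8, 0.2, -0.3]
gripper_width: 0.601
grip_force: 0.0
```

Request:
servo_tool:
  delta_pos:
    - [-0.022,-0.034,0]
    - [-0.022,-0.034,0]
    - [-0.022,-0.034,0]
    - [-0.022,-0.034,0]
    - [-0.022,-0.034,0]
    - [-0.022,-0.034,0]
    - [0,0,0]
  roll: [0,0,0,0,0,0,0]
  hand: [0.6,0.6,0.6,0.6,0.6,0.6,0.6]

```text
time_s: 3.1
tool_pos: [458.4, 80.8, 270.1]
tcp_rot: [0.0, 3.14, -0.002]
ft_force: [-0.6, -0.2, -0.0]
gripper_width: 0.597
grip_force: 0.0
```

```bash
cat >> h.py <<'E'
def wrist():
    s=bot.read_state(); c=cam('wrist'); M=np.array(c['mount']); T=np.eye(4); T[:3,:3]=Ro.from_rotvec(s['tcp_rot']).as_matrix(); T[:3,3]=s['tool_pos']
    E=np.linalg.inv(T@M); c['R']=E[:3,:3]; c['t']=E[:3,3]; return c
E
python3 - <<'E'
from h import *
c=wrist(); save(c,'w0.png'); np.savez('w0.npz',**{k:c[k] for k in('R','t','f','cx','cy')})
print(bot.read_state()['tool_pos'],-c['R'].T@c['t'])
for t in ('tool_well','cover_edge','opening','cover_plate','plate_edge','knife_steel','steel_butt'):
    print(t,[(np.round(a['at'],1),round(a['p'],2)) for a in bot.find_in(t,'wrist')[:2]])
E
```

```text
[456.97394117  82.61788485 270.09595511] [388.44272412  81.42794171 448.59934855]
tool_well [(array([462.6,  32. ,  74.9]), 0.82)]
cover_edge [(array([463.4,  33. ,  75.8]), 0.68)]
opening [(array([460.5,  30.2,  74.4]), 0.9), (array([455.6, 155.5,  53.5]), 0.74)]
cover_plate [(array([455.2,  95.2,  79.1]), 0.63)]
plate_edge [(array([451.8,  96.5,  84.3]), 0.92)]
knife_steel [(array([454.1, 152.6,  56.2]), 0.97), (array([462.3,  31.4,  76.9]), 0.24)]
steel_butt [(array([459.2, 151.8,  56.8]), 0.59)]
```

View pics/w0.png

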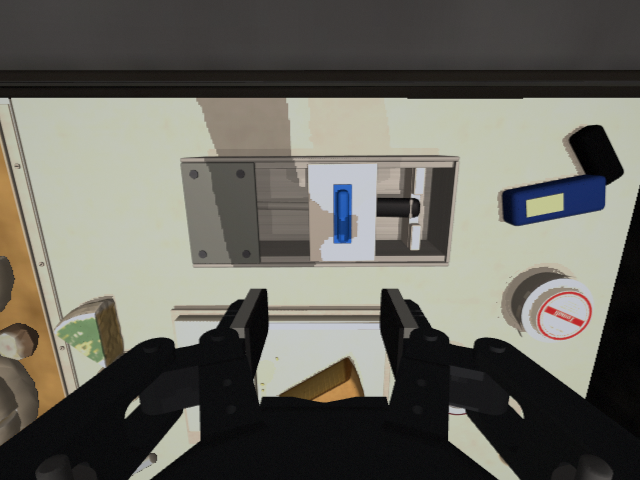

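The wrist view shows the well rim corners at about (181,158), (460,157), (447,265) and (193,267). The grey cover edge is at u≈256 and the plate spans u 308–376, v 163–261. The ridge centre is at (343,214), and the handle shows at v≈208, ending at u≈420.

Run:
```python
from h import *
np.set_printoptions(precision=1,suppress=True)
c=np.load('w0.npz')
print('rim',unproj(c,[[181,158],[460,157],[447,265],[193,267]],82))
print('grey',unproj(c,[[256,163],[257,263]],82))
print('plate',unproj(c,[[308,163],[308,261],[376,164],[375,261]],82))
print('ridge',unproj(c,[[333,185],[351,185],[351,242],[334,242],[343,214]],90))
print('butt',unproj(c,[[420,208]],55))
print('handle edges',unproj(c,[[385,198],[385,217]],55), 'saddle',unproj(c,[[414,168],[424,168],[410,249],[421,249]],57))
im=cv2.imread('pics/w0.png')[150:275,170:470]; cv2.imwrite('pics/w0c.png',cv2.resize(im,None,fx=2.6,fy=2.6,interpolation=cv2.INTER_CUBIC))
```

```text
rim [[397.4 -70.7  82. ]
 [396.6 225.   82. ]
 [517.6 223.3  82. ]
 [520.  -71.2  82. ]]
grey [[402.6   8.6  82. ]
 [515.1   3.4  82. ]]
plate [[402.7  64.   82. ]
 [512.7  62.4  82. ]
 [403.8 136.4  82. ]
 [512.7 139.8  82. ]]
ridge [[425.   90.5  90. ]
 [425.1 109.6  90. ]
 [487.7 110.9  90. ]
 [487.7  92.   90. ]
 [456.2 101.6  90. ]]
butt [[455.7 194.6  55. ]]
handle edges [[443.8 152.6  55. ]
 [466.5 153.7  55. ]] saddle [[409.3 183.6  57. ]
 [409.3 195.   57. ]
 [505.7 185.8  57. ]
 [505.8 199.2  57. ]]
```

View pics/w0c.png

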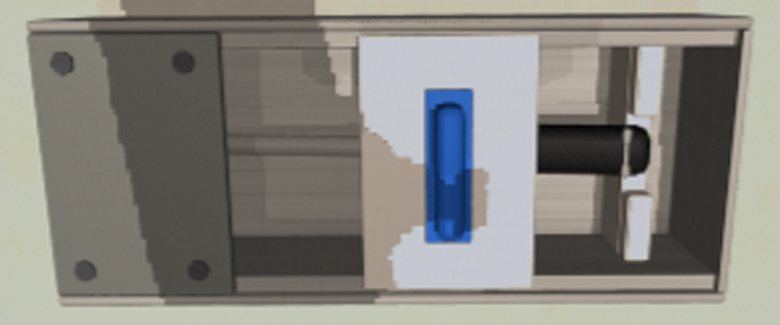

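```bash
python3 plan.py 457 101 89 90.3
```

```text
t 3.5 pos [455.5  85.3 270.4] tooly [-0.008  1.     0.   ] toolz [ 0.  0. -1.] F [0.1 0.3 0. ] grip 0.0 0.5990054824184434
delta before roll m [-0.0016  0.0157  0.1814] after roll [-0.0015  0.0157  0.1814] roll 0.03 q [ 0.18  0.13 -0.11  1.33  0.    0.18]
```

Request:
servo_tool:
  delta_pos:
    - [-0.001,0.008,0.02]
    - [0,0.009,0.03]
    - [0,0,0.04]
    - [0,0,0.04]
    - [0,0,0.03]
    - [0,0,0.013]
    - [0,0,0.008]
    - [0,0,0]
  roll: [0,0,0,0,0,0,0,0]
  hand: [0.6,0.6,0.6,0.6,0.6,0.6,0.6,0.6]

```text
time_s: 4.3
tool_pos: [456.1, 101.6, 88.7]
tcp_rot: [0.011, -3.14, 0.0]
ft_force: [0.2, -0.4, -0.1]
gripper_width: 0.602
grip_force: 0.0
```

Request:
servo_tool:
  delta_pos:
    - [0,0,0]
    - [0,0,0]
    - [0,0,0]
    - [0,0,0]
    - [0,0,0]
    - [0,0,0]
    - [0,0,0]
  roll: [0,0,0,0,0,0,0]
  hand: [0.4,0.3,0.2,0.1,0,0,0]
  squeeze: 20

```text
time_s: 5.0
tool_pos: [457.0, 101.3, 89.4]
tcp_rot: [-0.009, 3.141, 0.0]
ft_force: [-0.1, -0.3, -0.3]
gripper_width: -0.002
grip_force: 0.0
```

Run:
```python
from h import *
c=wrist(); c2=cam('side')
a=cv2.cvtColor(c['frame'],cv2.COLOR_RGB2BGR)[80:480,80:560]
u=proj(c2,[457,101,95])[0].astype(int); b=cv2.resize(cv2.cvtColor(c2['frame'],cv2.COLOR_RGB2BGR)[u[1]-50:u[1]+50,u[0]-40:u[0]+40],None,fx=4,fy=4,interpolation=cv2.INTER_CUBIC)
cv2.imwrite('pics/m1.png',np.hstack([a,b])); print(proj(c,[[457,101,89],[457,101,102]]),u,bot.read_state()['gripper_width'])
```

```text
[[322.95260073 276.54745059]
 [322.88487714 285.43826014]] [261 279] 0.0009940711504843275
```

View pics/m1.png

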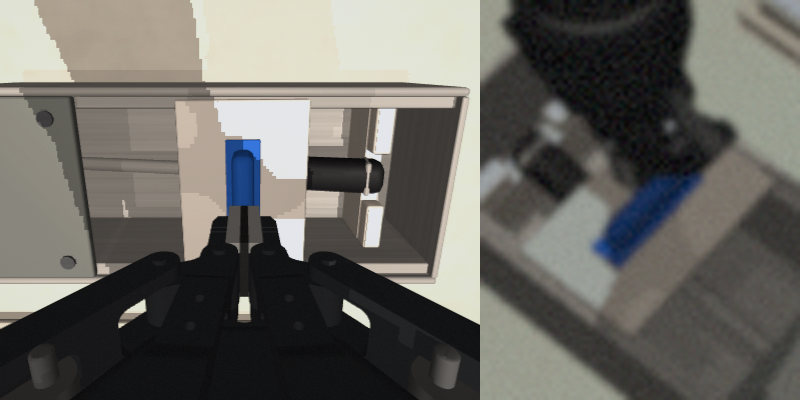

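The closed fingers sit at crop (243,207) over the blue ridge, but the reported opening is 0. I'll check from the pixel colours whether any blue shows between the tips.

Run:
```python
import cv2
a=cv2.imread('pics/m1.png')
for v in (150,170,190,198,202,206,210,214,220,230,240,250):
    print(v,[tuple(int(q) for q in a[v,u][::-1]) for u in range(219,270,4)])
```

```text
150 [(180, 166, 151), (180, 166, 151), (31, 71, 138), (27, 70, 137), (29, 69, 136), (16, 40, 79), (13, 39, 78), (17, 44, 88), (54, 118, 220), (54, 117, 220), (44, 105, 201), (228, 230, 232), (228, 231, 231)]
170 [(179, 165, 150), (180, 165, 150), (30, 71, 137), (25, 59, 116), (24, 62, 124), (27, 70, 137), (26, 69, 134), (24, 65, 129), (20, 56, 112), (27, 69, 136), (23, 61, 123), (178, 164, 149), (178, 164, 150)]
190 [(179, 164, 150), (178, 164, 150), (27, 69, 135), (28, 64, 125), (25, 61, 122), (28, 69, 136), (28, 68, 134), (25, 65, 129), (21, 56, 112), (28, 69, 136), (23, 63, 126), (178, 163, 149), (178, 163, 148)]
198 [(179, 165, 150), (177, 163, 149), (39, 73, 134), (26, 70, 136), (22, 60, 121), (27, 68, 135), (26, 67, 134), (25, 65, 129), (21, 56, 112), (28, 69, 136), (25, 63, 125), (178, 163, 149), (177, 163, 149)]
202 [(177, 162, 149), (178, 164, 150), (39, 73, 133), (26, 69, 136), (23, 60, 121), (27, 68, 135), (23, 66, 134), (23, 65, 129), (20, 56, 112), (28, 69, 135), (22, 61, 123), (177, 163, 148), (177, 164, 149)]
206 [(183, 168, 154), (178, 164, 150), (39, 71, 129), (80, 7
[... 589 characters left out ...]
(81, 78, 74), (80, 77, 74), (80, 78, 74), (14, 12, 13), (17, 16, 17), (81, 78, 74), (81, 77, 75), (81, 77, 74), (17, 17, 18), (18, 18, 19)]
230 [(19, 19, 20), (20, 20, 21), (75, 72, 69), (81, 77, 74), (81, 78, 75), (71, 67, 65), (17, 16, 14), (14, 13, 13), (81, 78, 75), (81, 78, 75), (82, 78, 75), (20, 21, 22), (19, 18, 21)]
240 [(19, 20, 19), (18, 18, 19), (80, 77, 73), (81, 78, 75), (82, 79, 75), (60, 56, 54), (16, 16, 15), (15, 14, 14), (80, 77, 74), (81, 78, 75), (81, 78, 75), (28, 29, 28), (17, 19, 20)]
250 [(19, 20, 20), (22, 25, 25), (18, 20, 20), (20, 20, 23), (18, 18, 21), (99, 96, 91), (33, 30, 30), (33, 31, 30), (27, 27, 27), (18, 19, 20), (16, 17, 17), (27, 28, 29), (19, 20, 20)]
```

Run:
```python
from h import *
np.set_printoptions(precision=1,suppress=True)
c=wrist(); s=bot.read_state(); print(s['tool_pos'],s['ft_force'],-c['R'].T@c['t'],c['f'],np.array(c['mount']))
print(unproj(c,[[257,179],[390,180],[257,347]],82))
print('ridge flange',unproj(c,[[305,220],[340,220]],82),'bar top end',unproj(c,[[323,229]],102))
for x in (446,457,468):
  print(x,proj(c,[[x,101,z] for z in (85,89,95,102,108,115)])[:,1])
```

```text
[456.9 101.2  89.3] [ 0.2 -0.4  0.7] [387.2 101.2 267.9] 334.923270740571 [[  -0.    -1.    -0.3   69.7]
 [   1.    -0.    -0.     0.3]
 [   0.    -0.3    1.  -178.6]
 [   0.     0.     0.     1. ]]
[[402.8  64.7  82. ]
 [403.  137.4  82. ]
 [507.4  59.5  82. ]]
ridge flange [[425.5  90.7  82. ]
 [425.4 110.4  82. ]] bar top end [[426.  100.9 102. ]]
446 [256.3 258.4 261.9 266.2 270.1 275.1]
457 [274.3 276.8 280.7 285.7 290.2 295.9]
468 [291.7 294.5 299.  304.5 309.6 316. ]
```

Run:
```python
from h import *
c=cam('scene'); u=proj(c,[457,101,100])[0]; x0,y0=int(u[0])-40,int(u[1])-35
im=cv2.cvtColor(c['frame'],cv2.COLOR_RGB2BGR)[y0:y0+60,x0:x0+80]; im=cv2.resize(im,None,fx=10,fy=10,interpolation=cv2.INTER_CUBIC)
for X,col in (([457,101,89],(0,0,255)),([457,101,102],(0,255,0)),([457,101,130],(0,255,255)),([457,63,82],(255,0,255)),([403,63,82],(255,0,255))):
    q=(proj(c,X)[0]-[x0,y0])*10+5; cv2.drawMarker(im,tuple(int(v) for v in q),col,0,20,2)
cv2.imwrite('pics/s1.png',im)
```

```text
(no output)
```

View pics/s1.png

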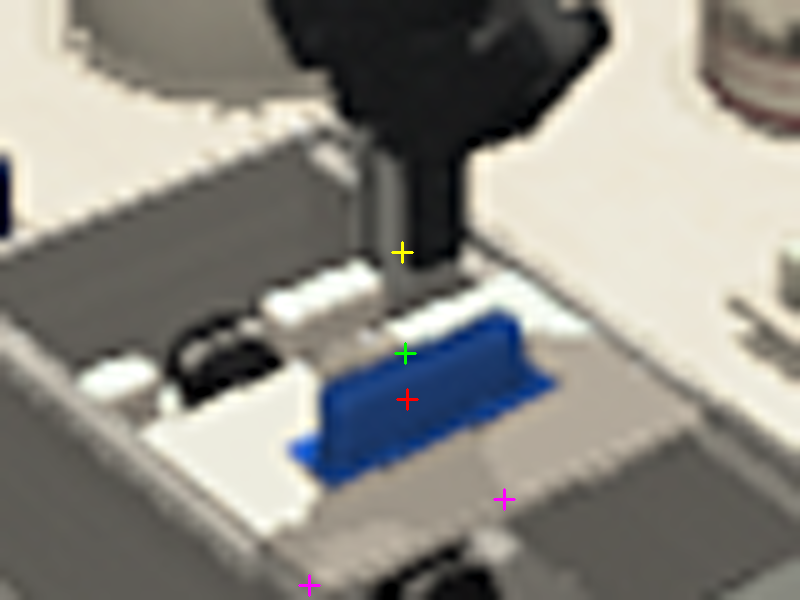

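The fingertips visibly end at about z = 127 (pixel (420,268)), above the ridge top. That is roughly 38 mm short of the reported TCP, and the wrist picture agrees. I'll allow for that offset by reopening and descending 38 mm in small steps, checking force.

Request:
servo_tool:
  delta_pos:
    - [0,0,0]
    - [0,0,0]
    - [0,0,0]
    - [0,0,0]
    - [0,0,0.01]
    - [0,0,0.01]
    - [0,0,0.008]
    - [0,0,0.005]
    - [0,0,0.003]
    - [0,0,0]
  roll: [0,0,0,0,0,0,0,0,0,0]
  hand: [0.5,0.5,0.5,0.5,0.5,0.5,0.5,0.5,0.5,0.5]

```text
time_s: 6.2
tool_pos: [456.5, 101.1, 52.7]
tcp_rot: [0.009, -3.14, 0.0]
ft_force: [0.0, -0.5, -0.3]
gripper_width: 0.502
grip_force: 0.0
```

Request:
servo_tool:
  delta_pos:
    - [0,0,0]
    - [0,0,0]
    - [0,0,0]
    - [0,0,0]
    - [0,0,0]
    - [0,0,0]
  roll: [0,0,0,0,0,0]
  hand: [0.3,0.2,0.1,0,0,0]
  squeeze: 20

```text
time_s: 6.8
tool_pos: [457.4, 101.4, 53.7]
tcp_rot: [-0.009, 3.141, 0.0]
ft_force: [0.4, 0.5, 2.9]
gripper_width: 0.132
grip_force: 22.2
```

Request:
servo_tool:
  delta_pos:
    - [0,-0.006,0]
    - [0,-0.01,0]
    - [0,-0.01,0]
    - [0,-0.01,0]
    - [0,-0.008,0]
    - [0,-0.005,0]
    - [0,-0.003,0]
    - [0,0,0]
  roll: [0,0,0,0,0,0,0,0]
  hand: [0,0,0,0,0,0,0,0]

```text
time_s: 7.6
tool_pos: [457.6, 48.3, 53.7]
tcp_rot: [-0.007, 3.141, 0.0]
ft_force: [0.3, 1.8, 6.5]
gripper_width: 0.135
grip_force: 22.5
```

Request:
servo_tool:
  delta_pos:
    - [0,-0.002,0]
    - [0,-0.002,0]
    - [0,0,0]
  roll: [0,0,0]
  hand: [0,0,0]

```text
time_s: 7.9
tool_pos: [457.7, 44.7, 53.7]
tcp_rot: [-0.008, 3.141, 0.001]
ft_force: [-0.4, 2.9, 4.4]
gripper_width: 0.135
grip_force: 22.5
```

Request:
servo_tool:
  delta_pos:
    - [0,-0.002,0]
    - [0,0,0]
  roll: [0,0]
  hand: [0,0]

```text
time_s: 8.1
tool_pos: [457.7, 43.4, 53.7]
tcp_rot: [-0.008, 3.141, 0.004]
ft_force: [1.1, 5.5, 6.5]
gripper_width: 0.135
grip_force: 22.5
```

Request:
servo_tool:
  delta_pos:
    - [0,-0.002,0]
    - [0,-0.001,0]
    - [0,0,0]
  roll: [0,0,0]
  hand: [0,0,0]

```text
time_s: 8.4
tool_pos: [457.7, 43.5, 53.8]
tcp_rot: [-0.01, 3.141, 0.014]
ft_force: [0.0, 13.1, 5.4]
gripper_width: 0.134
grip_force: 22.5
```

Request:
servo_tool:
  delta_pos:
    - [0,0.001,0]
    - [0,0.001,0]
    - [0,0,0]
    - [0,0,0]
    - [0,0,0]
    - [0,0,-0.01]
    - [0,0,-0.03]
    - [0,0,-0.04]
    - [0,0,-0.04]
    - [0,0,-0.04]
  roll: [0,0,0,0,0,0,0,0,0,0]
  hand: [0,0,0.3,0.4,0.4,0.4,0.4,0.4,0.4,0.4]

```text
time_s: 9.4
tool_pos: [456.8, 41.9, 215.4]
tcp_rot: [-0.009, 3.141, -0.001]
ft_force: [1.1, -0.2, 0.1]
gripper_width: 0.4
grip_force: 0.0
```

Request:
servo_tool:
  delta_pos:
    - [0,0.02,-0.02]
    - [0,0.04,0]
    - [0,0.03,0]
    - [0,0,0]
    - [0,0,0]
    - [0,0,0]
  roll: [0,0,0,0,0,0]
  hand: [0.5,0.5,0.5,0.5,0.5,0.5]

```text
time_s: 10.0
tool_pos: [456.5, 131.4, 233.4]
tcp_rot: [0.008, -3.141, 0.001]
ft_force: [-0.7, -0.5, 0.5]
gripper_width: 0.499
grip_force: 0.0
```

Run:
```python
from h import *
c=wrist(); save(c,'w1.png'); np.savez('w1.npz',**{k:c[k] for k in('R','t','f','cx','cy')})
print(bot.read_state()['tool_pos'],-c['R'].T@c['t'])
print(proj(c,[[457,146,45],[457,81,82],[457,6,82],[457,195,55],[398,-73,82],[516,225,82]]))
im=cv2.imread('pics/w1.png')[60:360]; cv2.imwrite('pics/w1c.png',cv2.resize(im,None,fx=1.25,fy=1.25,interpolation=cv2.INTER_CUBIC))
```

```text
[456.56037914 131.28932477 233.34245903] [386.81444694 131.52119853 412.02055843]
[[336.90042383 215.3900253 ]
 [273.58245875 222.03571195]
 [198.96931111 221.68920143]
 [382.49109819 217.34302166]
 [110.46563557 160.85794755]
 [412.34706975 277.59720558]]
```

View pics/w1c.png

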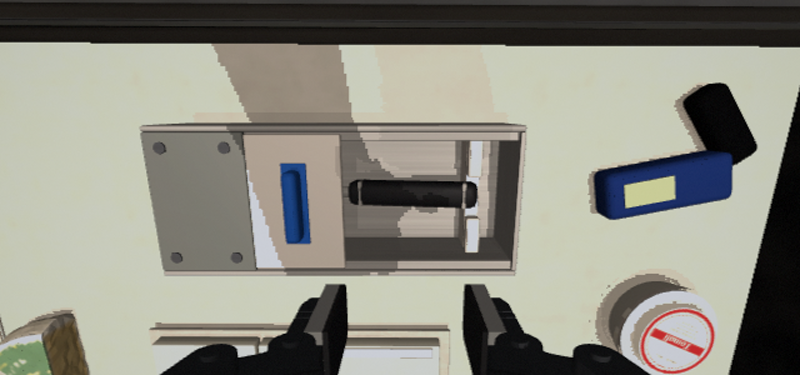

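The plate is now flush: no gap at crop u≈245–250. The handle runs from crop (349,192) to (477,195).

```bash
python3 - <<'E'
from h import *
np.set_printoptions(precision=1,suppress=True)
c=np.load('w1.npz'); k=lambda u,v:[u/1.25,v/1.25+60]
print(unproj(c,[k(349,192)],36),unproj(c,[k(477,195)],57),'mid',unproj(c,[k(420,194)],47),'edges',unproj(c,[k(420,180),k(420,208)],50))
print('plate edge',unproj(c,[k(344,136),k(344,264)],82))
E
python3 plan.py 456 150 130 0.3
```

```text
[[457.   80.7  36. ]] [[455.1 193.6  57. ]] mid [[456.4 144.9  47. ]] edges [[443.5 144.6  50. ]
 [468.4 145.   50. ]]
plate edge [[404.7  84.5  82. ]
 [509.5  80.8  82. ]]
t 10.05 pos [456.6 131.3 233.3] tooly [-0.005  1.    -0.001] toolz [-0.    -0.001 -1.   ] F [ 0.2  0.2 -0.4] grip 0.0 0.5010395772282421
delta before roll m [0.0004 0.0188 0.1033] after roll [ 0.0188 -0.0004  0.1033] roll 17.994 q [ 0.28  0.16 -0.17  1.24 -0.    0.28]
```

Request:
servo_tool:
  delta_pos:
    - [0,0,0]
    - [0,0,0]
    - [0,0,0]
    - [0,0,0]
    - [0,0,0]
    - [0,0,0]
    - [0,0,0]
    - [0,0,0]
    - [0,0,0]
    - [0,0,0]
  roll: [1.6,1.6,1.6,1.6,1.6,1.6,1.6,1.6,1.6,1.6]
  hand: [0.45,0.45,0.45,0.45,0.45,0.45,0.45,0.45,0.45,0.45]

```text
time_s: 11.05
tool_pos: [456.7, 131.1, 233.3]
tcp_rot: [-2.022, -2.405, 0.001]
ft_force: [-0.1, -0.8, -0.1]
gripper_width: 0.453
grip_force: 0.0
```

Request:
servo_tool:
  delta_pos:
    - [0,0,0]
    - [0,0,0]
    - [0.01,0,0.02]
    - [0.009,0,0.03]
    - [0,0,0.03]
    - [0,0,0.02]
    - [0,0,0]
    - [0,0,0]
  roll: [1,1,0,0,0,0,0,0]
  hand: [0.45,0.45,0.45,0.45,0.45,0.45,0.45,0.45]

```text
time_s: 11.85
tool_pos: [456.7, 150.5, 133.6]
tcp_rot: [-2.216, -2.226, 0.001]
ft_force: [0.8, 0.0, 0.5]
gripper_width: 0.455
grip_force: 0.0
```

```bash
python3 plan.py 456 150 -7 0.3
```

```text
t 11.85 pos [456.7 150.5 133.6] tooly [ 1.     0.005 -0.001] toolz [-0.001 -0.    -1.   ] F [0.8 0.  0.5] grip 0.0 0.45493393164763296
delta before roll m [-0.0004 -0.0006  0.1406] after roll [-0.0004 -0.0006  0.1406] roll -0.008 q [ 0.32  0.22 -0.36  0.99 -0.    1.88]
```

Request:
servo_tool:
  delta_pos:
    - [0,0,0.02]
    - [0,0,0.03]
    - [0,0,0.02]
    - [0,0,0.02]
    - [0,0,0.01]
    - [0,0,0]
  roll: [0,0,0,0,0,0]
  hand: [0.45,0.45,0.45,0.45,0.45,0.45]

```text
time_s: 12.45
tool_pos: [456.7, 151.0, 33.3]
tcp_rot: [-2.215, -2.227, 0.001]
ft_force: [0.1, 0.3, 0.2]
gripper_width: 0.447
grip_force: 0.0
```

Request:
servo_tool:
  delta_pos:
    - [0,0,0.01]
    - [0,0,0.01]
    - [0,0,0.01]
    - [0,0,0.01]
    - [0,0,0]
  roll: [0,0,0,0,0]
  hand: [0.45,0.45,0.45,0.45,0.45]

```text
time_s: 12.95
tool_pos: [457.1, 151.4, -7.4]
tcp_rot: [2.215, 2.228, 0.0]
ft_force: [-0.2, -0.6, 0.9]
gripper_width: 0.452
grip_force: 0.0
```

Request:
servo_tool:
  delta_pos:
    - [0,0,0]
    - [0,0,0]
    - [0,0,0]
    - [0,0,0]
    - [0,0,0]
    - [0,0,0]
  roll: [0,0,0,0,0,0]
  hand: [0.35,0.3,0.2,0.1,0,0]
  squeeze: 20

```text
time_s: 13.55
tool_pos: [456.4, 151.2, -6.8]
tcp_rot: [-2.215, -2.228, 0.0]
ft_force: [0.3, -0.5, -1.5]
gripper_width: 0.256
grip_force: 24.2
```

Request:
servo_tool:
  delta_pos:
    - [0,0,-0.004]
    - [0.006,0,-0.001]
    - [0.006,0,-0.001]
    - [0.004,0,-0.002]
    - [0,0,-0.005]
    - [0,0,-0.005]
    - [0,0,0]
  roll: [0,0,0,0,0,0,0]
  hand: [0,0,0,0,0,0,0]

```text
time_s: 14.25
tool_pos: [457.3, 167.5, 12.2]
tcp_rot: [2.214, 2.227, 0.002]
ft_force: [-0.3, 0.1, -1.5]
gripper_width: 0.253
grip_force: 24.1
```

```bash
cat > st.py <<'E'
from h import *
# estimate steel line from side/scene: dark handle; print find_in for ends
s=bot.read_state(); print(np.round(s['tool_pos'],1),np.round(s['ft_force'],1),np.round(s['wrist_torque'],2),s['gripper_width'],s['grip_force'])
for n in ('scene','side','wrist'):
    c=wrist() if n=='wrist' else cam(n)
    cv2.imwrite(f'/tmp/{n}.png',cv2.cvtColor(c['frame'],cv2.COLOR_RGB2BGR))
    for t in ('steel_butt','steel_tip','knife_steel','cover_plate'):
        print(n,t,[(np.round(a['at'],1),round(a['p'],2)) for a in bot.find_in(t,n)[:2]])
E
python3 st.py
```

```text
[457.3 167.5  12.2] [-0.3  0.1 -1.5] [ 0.05 -0.03  0.05] 0.2531911504990458 24.10484880208969
scene steel_butt [(array([451. , 134.3,  68.3]), 0.74)]
scene steel_tip [(array([457.4, 139.4,  68.5]), 0.72)]
scene knife_steel [(array([449.9, 136.6,  69.1]), 0.66)]
scene cover_plate [(array([449.3,  40.3,  83.4]), 0.91), (array([423.7, -10.9,  60.8]), 0.49)]
side steel_butt []
side steel_tip [(array([455.3, 126.2,  67.9]), 0.63)]
side knife_steel [(array([456.2, 131.1,  67.4]), 0.89)]
side cover_plate [(array([438.4,   2.2,  75.8]), 0.42)]
wrist steel_butt [(array([461.3, 178.2,  77.3]), 0.68)]
wrist steel_tip [(array([454.8, 178.8,  74.8]), 0.65)]
wrist knife_steel [(array([456.3, 177.4,  73.9]), 0.68)]
wrist cover_plate []
```

Request:
servo_tool:
  delta_pos:
    - [0,0,-0.005]
    - [0,0,-0.005]
    - [0,0,-0.005]
    - [0,0,0]
  roll: [0,0,0,0]
  hand: [0,0,0,0]

```text
time_s: 15.4
tool_pos: [457.5, 167.6, 27.4]
tcp_rot: [2.214, 2.227, 0.003]
ft_force: [-0.3, -0.6, -1.1]
gripper_width: 0.253
grip_force: 24.1
```

Request:
servo_tool:
  delta_pos:
    - [0,0,-0.004]
    - [0,0,-0.003]
    - [0,0,0]
  roll: [0,0,0]
  hand: [0,0,0]

```text
time_s: 15.7
tool_pos: [456.8, 167.4, 33.7]
tcp_rot: [2.215, 2.228, 0.001]
ft_force: [-1.2, 0.0, -1.8]
gripper_width: 0.253
grip_force: 24.1
```

```bash
python3 st.py
python3 - <<'E'
from h import *
ims=[]
for n,k,X in (('scene',5,[457,160,85]),('side',5,[457,160,85])):
    c=cam(n); u=proj(c,X)[0].astype(int); b=cv2.cvtColor(c['frame'],cv2.COLOR_RGB2BGR)[u[1]-45:u[1]+45,u[0]-40:u[0]+40]
    b=cv2.resize(b,None,fx=k,fy=k,interpolation=cv2.INTER_CUBIC); 
    for X,col in (([457,210,96],(0,0,255)),([457,210,86],(0,255,0)),([457,82,76],(255,0,255))):
        q=(proj(c,X)[0]-u+[40,45])*k+2; cv2.drawMarker(b,tuple(int(v) for v in q),col,0,14,1)
    ims.append(b)
cv2.imwrite('pics/l1.png',np.hstack(ims))
E
```

```text
[456.8 167.4  33.7] [-1.2  0.  -1.8] [ 0.07 -0.03 -0.01] 0.25320937344797656 24.058544039726257
scene steel_butt [(array([451.1, 126.7,  88.1]), 0.67)]
scene steel_tip [(array([453. , 129.4,  90. ]), 0.66)]
scene knife_steel [(array([450.9, 123.5,  89.6]), 0.51)]
scene cover_plate [(array([448.8,  40.1,  83.7]), 0.72)]
side steel_butt [(array([455.3, 125.5,  90. ]), 0.58)]
side steel_tip [(array([459.2, 128.2,  92.3]), 0.76)]
side knife_steel [(array([458.7, 131.3,  85.3]), 0.92), (array([441.5,   1.1,  77. ]), 0.35)]
side cover_plate [(array([454.9,  38. ,  85.2]), 0.86), (array([455.3, 131.8,  86.4]), 0.58)]
wrist steel_butt [(array([458. , 177.1,  99.4]), 0.85)]
wrist steel_tip [(array([456.3, 178.2,  99.4]), 0.62)]
wrist knife_steel [(array([459. , 178.1,  96.9]), 0.98)]
wrist cover_plate []
```

View pics/l1.png

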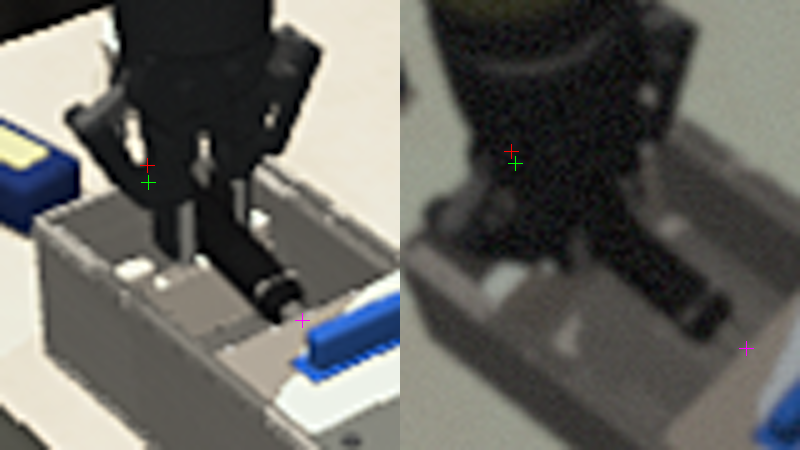

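The views show the handle held with its rod-end ring at scene crop (283,305) and side crop (710,318), clear of the plate edge. I'll triangulate that point to get the tilt.

Run:
```python
from h import *
np.set_printoptions(precision=1,suppress=True)
A=[];B=[]
for n,p in (('scene',[284,305]),('side',[312,320])):
    c=cam(n); u=proj(c,[457,160,85])[0].astype(int); uv=np.array(p)/5-[40,45]+u-.4
    R=np.array(c['R']);t=np.array(c['t'])
    for i,(k,cc) in enumerate(zip(uv,(c['cx'],c['cy']))):
        r=R[i]-(k-cc)/c['f']*R[2]; A.append(r);B.append((k-cc)/c['f']*t[2]-t[i])
    # intersect with plane x=457
    o=-R.T@t; d=R.T@np.array([(uv[0]-c['cx'])/c['f'],(uv[1]-c['cy'])/c['f'],1]); print(n,o+d*(457-o[0])/d[0])
print(np.linalg.lstsq(np.array(A),np.array(B),rcond=None)[0])
```

```text
scene [457.   96.8  76.6]
side [457.  100.5  78.3]
[459.9 102.7  71.8]
```

Request:
servo_tool:
  delta_pos:
    - [0.005,0,0]
    - [0.006,0,0]
    - [0.006,0,-0.001]
    - [0.006,0,-0.001]
    - [0,0,0]
  roll: [0,0,0,0,0]
  hand: [0,0,0,0,0]

```text
time_s: 17.15
tool_pos: [456.9, 191.4, 35.6]
tcp_rot: [2.213, 2.229, 0.002]
ft_force: [0.3, -0.2, -2.0]
gripper_width: 0.256
grip_force: 24.1
```

Request:
servo_tool:
  delta_pos:
    - [0.006,0,-0.001]
    - [0.008,0,-0.0015]
    - [0.008,0,-0.0015]
    - [0,0,0]
  roll: [0,0,0,0]
  hand: [0,0,0,0]

```text
time_s: 17.55
tool_pos: [456.3, 209.7, 38.9]
tcp_rot: [2.211, 2.223, -0.008]
ft_force: [1.8, -8.2, -2.8]
gripper_width: 0.251
grip_force: 28.0
```

The fingers (tips at about z = 77) have met the end wall, so I'll back off. Then I'll use the wall as a fulcrum: lowering the grip there pivots the handle end up in the pads.

Request:
servo_tool:
  delta_pos:
    - [-0.006,0,0]
    - [-0.005,0,0]
    - [0,0,0.002]
    - [0,0,0.002]
    - [0,0,0]
  roll: [0,0,0,0,0]
  hand: [0,0,0,0,0]
  squeeze: 20

```text
time_s: 18.05
tool_pos: [456.2, 201.4, 35.1]
tcp_rot: [-2.215, -2.228, 0.0]
ft_force: [-0.4, -0.6, -1.6]
gripper_width: 0.251
grip_force: 24.1
```

Request:
servo_tool:
  delta_pos:
    - [0,0,0.002]
    - [0,0,0.001]
    - [0,0,0]
  roll: [0,0,0]
  hand: [0,0,0]

```text
time_s: 18.35
tool_pos: [456.4, 201.2, 33.3]
tcp_rot: [2.215, 2.228, 0.0]
ft_force: [-2.7, -2.0, 8.2]
gripper_width: 0.255
grip_force: 25.6
```

Request:
servo_tool:
  delta_pos:
    - [0,0,0.002]
    - [0,0,0.001]
    - [0,0,0]
  roll: [0,0,0]
  hand: [0,0,0]

```text
time_s: 18.65
tool_pos: [456.4, 201.0, 30.5]
tcp_rot: [2.214, 2.227, 0.0]
ft_force: [-3.3, -3.3, 9.2]
gripper_width: 0.255
grip_force: 26.9
```

Request:
servo_tool:
  delta_pos:
    - [0,0,-0.005]
    - [0,0,-0.005]
    - [0,0,-0.006]
    - [0,0,-0.004]
    - [0,0,0]
  roll: [0,0,0,0,0]
  hand: [0,0,0,0,0]

```text
time_s: 19.15
tool_pos: [457.0, 201.6, 50.0]
tcp_rot: [2.215, 2.228, 0.002]
ft_force: [0.6, -0.1, -1.3]
gripper_width: 0.257
grip_force: 25.4
```

Request:
servo_tool:
  delta_pos:
    - [0.005,0,-0.001]
    - [0.006,0,-0.002]
    - [0.006,0,-0.002]
    - [0.006,0,-0.002]
    - [0.006,0,-0.002]
    - [0.006,0,-0.002]
    - [0,0,0]
  roll: [0,0,0,0,0,0,0]
  hand: [0,0,0,0,0,0,0]

```text
time_s: 19.85
tool_pos: [456.6, 237.4, 60.7]
tcp_rot: [2.214, 2.229, 0.002]
ft_force: [0.4, -0.2, -1.6]
gripper_width: 0.254
grip_force: 25.4
```

Request:
servo_tool:
  delta_pos:
    - [0.008,0,-0.0025]
    - [0.01,0,-0.003]
    - [0.01,0,-0.003]
    - [0.01,0,-0.003]
    - [0.01,0,-0.003]
    - [0.01,0,-0.003]
    - [0.007,0,-0.002]
    - [0,0,0]
  roll: [0,0,0,0,0,0,0,0]
  hand: [0,0,0,0,0,0,0,0]

```text
time_s: 20.65
tool_pos: [456.2, 302.6, 80.2]
tcp_rot: [2.214, 2.229, 0.002]
ft_force: [-0.0, 1.0, -1.2]
gripper_width: 0.252
grip_force: 25.4
```

```bash
python3 st.py
```

```text
[456.2 302.6  80.2] [-0.   1.  -1.2] [0.04 0.03 0.03] 0.2524201647064588 25.38829743862152
scene steel_butt [(array([453.9, 239.3, 119.7]), 0.69), (array([586.8, 372.7,  45.6]), 0.6)]
scene steel_tip [(array([453.5, 238.6, 118.9]), 0.56)]
scene knife_steel [(array([451. , 234.6, 117.8]), 0.84)]
scene cover_plate [(array([447. ,  39.1,  83.1]), 0.96)]
side steel_butt [(array([457.4, 236.8, 120.7]), 0.89), (array([449.3,  85.1,  66.1]), 0.47)]
side steel_tip [(array([454.5, 238.1, 123.3]), 0.74)]
side knife_steel [(array([458.7, 242. , 120.9]), 0.81)]
side cover_plate [(array([456.5,  36.3,  82. ]), 0.74)]
wrist steel_butt [(array([459.1, 312.1, 146.8]), 0.91)]
wrist steel_tip [(array([457.3, 313.1, 146.4]), 0.93)]
wrist knife_steel [(array([456.5, 315. , 144.6]), 0.84)]
wrist cover_plate []
```

Request:
servo_tool:
  delta_pos:
    - [0,0,-0.01]
    - [0,0,-0.015]
    - [0,0,-0.02]
    - [0,0,-0.02]
    - [0,0,-0.02]
    - [0,0,-0.01]
    - [0,0,0]
    - [0,0,0]
    - [0,0,0]
  roll: [0,0,0,0,0,0,0,0,0]
  hand: [0,0,0,0,0,0,0,0,0]
  squeeze: 50

```text
time_s: 22.3
tool_pos: [455.1, 300.8, 173.7]
tcp_rot: [-2.215, -2.228, 0.003]
ft_force: [-0.8, -0.1, -2.4]
gripper_width: 0.249
grip_force: 54.6
```

```bash
python3 st.py
python3 - <<'E'
from h import *
np.set_printoptions(precision=1,suppress=True)
# steel silhouette end points: intersect mask extremes with plane x=456
for n in ('scene','side'):
    c=cam(n); m=bot.trace('knife_steel',n)[0]['pixels']; yy,xx=np.nonzero(m)
    uv=np.c_[xx,yy]; R=np.array(c['R']);o=-R.T@c['t']
    d=np.c_[(xx-c['cx'])/c['f'],(yy-c['cy'])/c['f'],np.ones(len(xx))]@R; P=o+d*((456-o[0])/d[:,0])[:,None]
    i=np.argsort(P[:,1]); print(n,len(i),P[i[:5]].mean(0),P[i[len(i)//2]],P[i[-5:]].mean(0))
E
```

```text
[455.1 300.8 173.7] [-0.8 -0.1 -2.4] [ 0.06 -0.    0.02] 0.24922092635795 54.63283896446228
scene steel_butt [(array([454.5, 234.2, 213.5]), 0.94), (array([434.3,  10.4,  59.7]), 0.54)]
scene steel_tip [(array([456. , 235.9, 211.9]), 0.56)]
scene knife_steel [(array([452.6, 234.8, 209. ]), 0.82)]
scene cover_plate [(array([449.6,  39.2,  85. ]), 0.85)]
side steel_butt [(array([454.6,  38.6,  83.3]), 0.74), (array([454.4, 237.2, 214.9]), 0.64)]
side steel_tip [(array([454.9, 236.8, 216.9]), 0.71)]
side knife_steel [(array([456.1, 243.5, 215.8]), 0.73)]
side cover_plate [(array([454.6,  36.2,  85.5]), 0.81)]
wrist steel_butt [(array([460.5, 315. , 240.2]), 0.86)]
wrist steel_tip [(array([457.3, 310.5, 242.4]), 0.94)]
wrist knife_steel [(array([456.4, 313.2, 239.5]), 0.69)]
wrist cover_plate []
scene 432 [456.  102.5 172. ] [456.  232.7 214.9] [456.  302.1 234.8]
side 978 [456.   97.4 177.5] [456.  237.2 240.9] [456.  309.5 214.9]
```

```bash
python3 -c "
from rig import bot
print(bot.read_state()['qd']); print(bot.hand_in())"
```

```text
[ 0.00078326  0.00073822 -0.00028478  0.00048992 -0.00117027 -0.00017167]
the job is handed in; nothing more can be done
None
```

I handed the job in. The plate was slid flush against the grey cover, and the steel was tilted handle end up and drawn out. It is held still, with the rod tip at about z = 174 mm by the cameras; the hand-in call returned no verdict.

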